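# Free a tacked tube from its wedge clamp

## Task

Release the tacked tube: the pipe clamp stands loose on the bench, so don't yank its yellow-headed wedge straight out, which drags the clamp along, but work the wedge loose with small pulls to one side and the other until it slides free. Lay the wedge flat in the green tray, then swing the blue strap up and right over until it rests open. The clamp must stay where it stands, and leave everything else on the bench alone.

Things in the scene. Friction and masses are not known exactly. Their poses are not given: they have to be found in the camera images.
- clamp: Pipe clamp with a 48 mm tube in it, 5 kg, held on the bench by friction alone (about 27 to 38 N). Origin: under the tube's centre line, bench level; x along the tube (from x = -70 to 170 mm, centre line 52 mm high) and the way the wedge was driven in; y from the tube to the fork, z up. Base plate 150 x 185 x 12 mm (x, y, z).
- clamp_slot (a point): Middle of the wedge's slot in the fork, at clamp x 0, y 52 mm, 111 mm up; axes as clamp. The fork: two cheeks 132 mm high, 60 mm wide in y, from x = -28 to -20 and 20 to 28 mm, the strap between them; the wedge passes through a 44 mm wide window in each. The tight contact is centred here: the wedge swings sideways about the upright through this point, up to 0.3 rad.
- wedge_center (a point): Centre of the steel wedge: 153 mm long, 26 mm wide, 0.3 to 0.5 kg, flat underside 9 mm below this point; at the start level, 113 mm up, 32 mm from clamp_slot on the head's side. x points from the yellow head to the thin end (76 mm ahead), z up. 18 mm high from 8 to 65 mm behind this point, then an 11 mm lip, 32 mm wide, 22 mm high; ahead it thins to 9.5 mm, 1 in 10.
- wedge_head (a point): Place to grip the wedge: on its yellow part, 32 mm behind wedge_center, 64 mm from clamp_slot, same height and axes; 26 mm wide across y. A spring pad holds it with about 35 N: a straight pull takes more than the clamp's hold on the bench and drags it; while the wedge swings, a few N draw it out. Swings of 0.1 rad gaining 2 to 3 mm each do it; loose after 30 mm, out after 75 mm.
- strap (a joint): Angle (rad) of the blue hinged strap: 0 closed across the tube, level; grows as its free end goes up; 1.57 upright, 1.9 fully open, leaning on its stop. Turns freely, 0.5 kg; falls shut from below about 1.5 and open from above about 1.65. It opens only when the wedge is out.
- strap_end (a point): Place to grip the strap: middle of its red free end, 170 mm from the hinge; flat bar 32 mm wide along the clamp's x, 12 mm thick, ending 20 mm farther on. Closed: clamp y 115 mm, 92 mm up. Held by its two edges from above, the bar turns between the fingers as it swings up.
- strap_hinge (a point): Point on the strap's hinge line, which runs along the clamp's x at clamp y -55 mm, 92 mm up. The strap turns about +x: its end goes from +y up to +z.
- wedge_tray: Green sheet-steel tray for the wedge, fixed: 220 mm along its x, 160 mm along its y, 28 mm high, walls and floor 4 mm. Origin: centre of its underside. Left or right of the clamp; a light grey tray with fittings, same size, is on the other side.
- fitting_tray: Light grey tray of fittings, same size as the green one; not to be used.
- elbow: Stainless mitred elbow lying in the grey tray; leave alone.
- coupling: Short stainless sleeve standing in the grey tray; leave alone.
- offcut: Tube offcut standing upright on the bench, 50 mm across, 85 mm high; leave alone.
- chip_hammer: Hammer lying on the bench, 260 mm long; leave alone.
- wire_brush: Wire brush lying on the bench near the robot, 200 mm long, 20 mm high; leave alone.
- magnet: Red square welding magnet lying flat, 85 mm by 85 mm, 18 mm high; leave alone.
- flange: Steel pipe flange lying flat, 110 mm across, 30 mm high; leave alone.
There are look-alikes about, which are no part of the job. Of the things like the part that bears wedge_center, leave any that is turquoise; of the rest the larger one is meant.

How it is judged:
On the way, in this order (a step that is already met when the one before it is completed fails the run):
1. the wedge is swung out of line while it is still driven in (angle between the x axis of wedge_center and the x axis of clamp, either way round above 0.03 rad and horizontal distance between wedge_center and clamp_slot below 0.045 m).
2. the wedge is clear of the fork, the strap still closed (distance between wedge_center and clamp_slot above 0.105 m and value of joint strap below 0.15 rad), for 0.1 s.
3. the wedge lies in the green tray, let go (x of wedge_center in the frame of wedge_tray between -0.11 and 0.11 m and y of wedge_center in the frame of wedge_tray between -0.08 and 0.08 m and height (world z) of wedge_center below 0.025 m and contact force between the fingers and wedge below 0.5 N and value of joint strap below 0.3 rad), for 0.2 s.
At the end, for the whole second after the job is handed in: The strap rests open (more than 1.7 rad), the wedge lies flat (within 0.2 rad) on the floor of the green tray, and the clamp stands within 20 mm of where it stood (its slot within 25 mm) (value of joint strap above 1.7 rad and velocity of joint strap below 0.05 rad/s and x of wedge_center in the frame of wedge_tray between -0.11 and 0.11 m and y of wedge_center in the frame of wedge_tray between -0.08 and 0.08 m and height (world z) of wedge_center below 0.025 m and (angle between wedge_center's own z axis and vertical below 0.2 rad or angle between wedge_center's own z axis and vertical above 2.94 rad) and distance of clamp from where it was at the start of the episode below 0.02 m and distance of clamp_slot from where it was at the start of the episode below 0.025 m); the robot touches nothing.
It fails at once if the clamp was dragged more than 20 mm (its slot 25 mm) or tipped (distance of clamp from where it was at the start of the episode above 0.02 m or distance of clamp_slot from where it was at the start of the episode above 0.025 m or angle between clamp's own z axis and vertical above 0.1 rad).
It fails at once if a bystander was moved more than 40 mm (distance of any of elbow, coupling, offcut, chip_hammer, wire_brush, magnet, flange from where it was at the start of the episode above 0.04 m).
It also fails if it takes over 72 s, if anything falls off the work surface, if the arm or the gripper's body presses on something with over 40 N, if the wrist force passes 120 N, or if a joint passes its speed limit or range.

## Robot

A 7-joint arm with a two-finger parallel gripper is mounted at the origin on the work surface. World frame = base frame: x ahead of the robot, y to its left, z up, the work surface at z = 0. Lengths are in m, angles in rad, forces in N, time in s.
With the tool pointing down it reaches from about 0.35 to 0.9 m from the base axis. Payload 8.1 kg.
Tool frame: the origin (TCP) lies midway between the tips of the shut fingers; the grasp point (between the pads) lies arm.grasp_offset behind it (arm.grasp_offset is the distance from the TCP to the grasp point, in m); z points along the fingers, y is the line along which they close (so a half turn about z gives the same grasp; the last joint's range is limited). The gripper opens to 92 mm and grips with 3 to 60 N. Pads are 19 mm wide; open, the fingers measure 130 mm over their backs; the gripper's body (75 mm by 190 mm) begins 47 mm behind the grasp point.
Start: joints at [-0.103, 0.434, 0.025, 1.573, -0.012, 1.134, -0.075], TCP at [0.625, -0, 0.227] pointing down, gripper open.
Joint ranges: [-2.62, 2.62], [-0.44, 2.09], [-1.27, 1.32], [0.08, 2.57], [-1.32, 4.46], [0.12, 2], [-2.74, 2.74]. Speed limits (rad/s): [2.22, 2.22, 3.01, 3.01, 3.14, 3.14, 3.14].

## Interface

Orientations are given as a rotation vector (axis times angle).
In Python, from cell import observe, imaging, arm gives the robot as it stands.
- The arm moves only by the tool apply_moves, never from a script. Its argument "commands" is a list of rows, each a list of 5 numbers: the opening in per cent of the stroke, from 0 (shut) to 100 (fully open), then the shift along the world's x, y, z in units of 0.06 m (1.0 is 0.06 m), then the turn about the world's z in units of 0.5 rad (1.0 is 0.5 rad). A call has 1 to 12 rows; each row shifts and turns the commanded pose from where the row before left it; what a row does not reach is not made up. A row lasts 1/8 s, in which the tool goes at most 62.5 mm and 10.7 degrees, less where a joint would pass 70% of its speed; a pose out of reach is approached as far as the arm can. A call with a number of a shift or a turn outside -1 to 1 is refused whole. A call with a gripper value outside its range is refused whole. The fingers move at their own pace and stop on an object; "newtons" is the grip in N (left out, the last holds). Time passes only in rows, so rows that do not move let the fingers close. It gives the time, the measured TCP pose, the force, the opening and the grip force at its end, in the units of the state.
- observe(): the state, without advancing time (a new reading comes with each control period).
- imaging.get_image(name): name is "scene" or "side" or "wrist"; returns (picture, depth): 384x512x3 uint8, red, green, blue; 384x512 float32, m along the optical axis (not along the pixel's ray), 0 where there is no reading.
- imaging.camera_params(name): a dict with "camera_matrix" (3x3 intrinsics, pixels), "origin" and "rotation" of the camera in the world; the wrist camera has in their place "tool_from_camera" (4x4, takes a point from camera to tool coordinates, whose origin is the TCP and whose axes are the flange's). Camera axes: x right, y up, looking along -z (the intrinsics and any distortion apply to the point x, -y, -z); pixel columns grow to the right and rows downward; lengths in m; the calibration is good to about 2 mm. A picture is of the moment at which its call begins: read the wrist's pose just before it. camera_params takes no time and is no camera call.
- arm.sign_off(): hands the job in; it is judged then, once.
The state is a dict: "clock": time; "joints": joint angles; "dq": joint speeds; "joint_efforts": joint torques, N m; "position": TCP position; "ee_rot": TCP orientation; "force": force on the tool from outside, world axes, zero at the start; "ft_torque": the same for the moment, N m; "width": opening from 0.0 (shut) to 1.0 (fully open); "gripper_force": force on a finger pad.
Only numpy, scipy, OpenCV 4.12 (cv2) and the standard library are available. Lean on these libraries where they do the work, as an engineer would, in place of code of your own. Each camera call takes 0.05 s, during which the arm holds its last target. There are 200 camera calls.

## Working session

There is one attempt and no reset: what is moved stays moved. The work goes in short steps, Python scripts to look and compute and a tool call to move; the robot and the scene stay as the last step left them, time stands still between calls to the robot, and variables do not carry over. Pictures are saved under pics/ and viewed, at most 10 in all, crops included, and the job is handed in when it is done.

Besides the shell and the picture viewer there is one more tool, called after "Call:" by a JSON object that holds its "api" and its "payload". apply_moves: Moves the arm, as the interface text tells. Its arguments: {"type":"object","properties":{"commands":{"type":"array"},"newtons":{"type":"number"}},"required":["commands"]}

```bash
mkdir -p pics; cat > h.py <<'E'
import numpy as np,cv2
from cell import observe,imaging,arm
def grab(n):
    p,d=imaging.get_image(n); return p,d
def pts(n,d):
    c=imaging.camera_params(n);K=np.array(c["camera_matrix"]);R=np.array(c["rotation"]);
    if R.shape!=(3,3): R=cv2.Rodrigues(R)[0]
    h,w=d.shape;u,v=np.meshgrid(np.arange(w),np.arange(h))
    x=(u-K[0,2])/K[0,0]*d;y=(v-K[1,2])/K[1,1]*d
    return np.stack([x,-y,-d],-1)@R.T+np.array(c["origin"])
E
python3 - <<'E'
from h import *
for n in("scene","side"):
    p,d=grab(n);np.savez(f"{n}.npz",p=p,d=d);c=imaging.camera_params(n);print(n,c)
    cv2.imwrite(f"pics/{n}0.png",cv2.resize(p[:,:,::-1],(800,600)))
print(observe(),arm.grasp_offset)
E
```

```text
scene {'camera_matrix': array([[350.80154337,   0.        , 255.18816212],
       [  0.        , 350.80154337, 189.2181359 ],
       [  0.        ,   0.        ,   1.        ]]), 'origin': array([ 1.21397148, -0.15798221,  0.95908992]), 'rotation': array([0.57512977, 0.39833705, 1.2056955 ])}
side {'camera_matrix': array([[454.91891807,   0.        , 250.08846844],
       [  0.        , 454.91891807, 192.0028451 ],
       [  0.        ,   0.        ,   1.        ]]), 'origin': array([0.4100693 , 1.22922458, 0.93390491]), 'rotation': array([ 0.1000086 , -1.38580426, -2.67569306])}
{'clock': 0.1, 'joints': array([-0.10262713,  0.43512979,  0.02498031,  1.57397767, -0.01160921,
        1.13400224, -0.07510069]), 'dq': array([ 0.00030399, -0.00023834,  0.00132027, -0.00035269, -0.00050658,
        0.00190855,  0.00062714]), 'joint_efforts': array([ 2.76666542e-03, -6.69124532e+01,  9.87763703e-01, -3.15145969e+01,
       -6.05509384e-02,  3.73947364e-02,  1.19628339e-04]), 'position': array([ 6.24555537e-01, -3.56909152e-05,  2.26049131e-01]), 'ee_rot': array([-2.22087598e+00, -2.22075902e+00,  1.65017481e-03]), 'force': array([ 0.45824887, -0.32285128, -0.43419937]), 'ft_torque': array([-0.00849016,  0.04540409,  0.05427544]), 'gripper_force': 0.0, 'width': 0.9990408905086241} 0.0188
```

View pics/scene0.png

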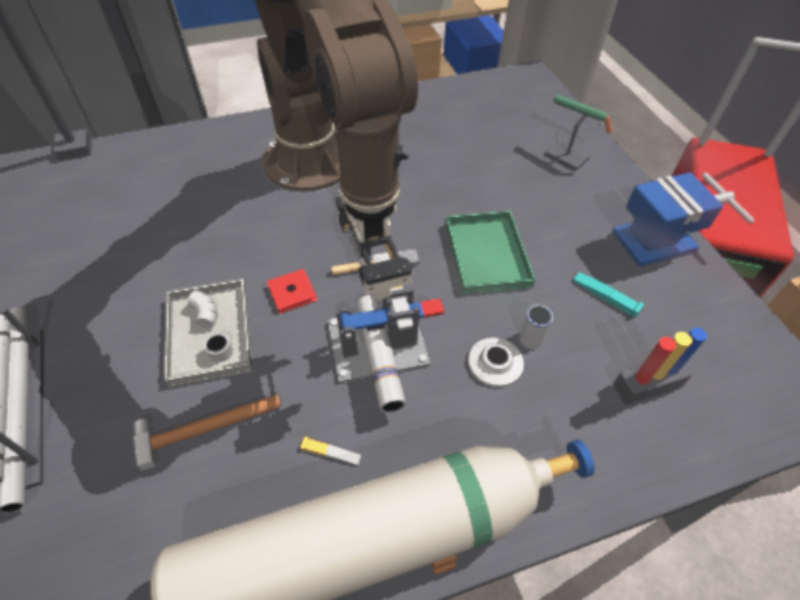

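View pics/side0.png

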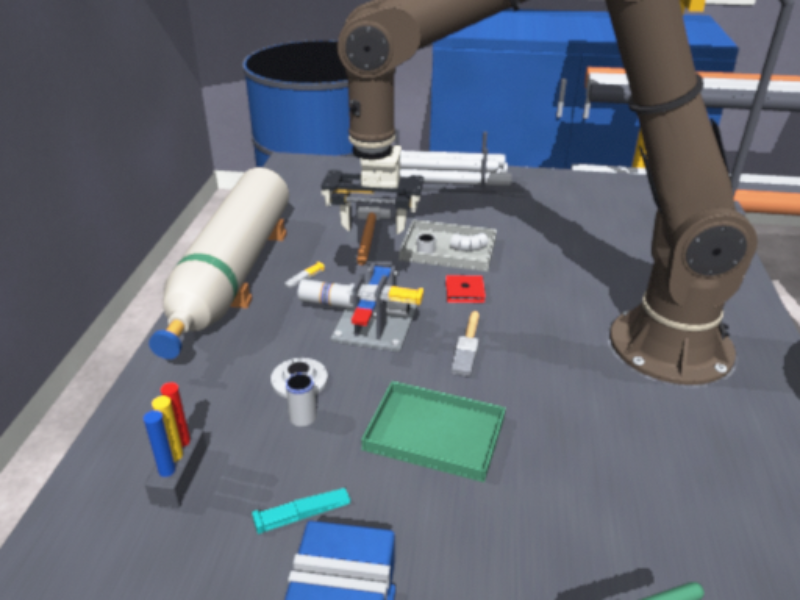

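Views: the wedge candidates are the yellow-headed one in the clamp (side ≈(405,295)), a smaller yellow/white one on the bench (scene ≈(330,452)) and a turquoise one (scene ≈(608,293)). The one in the clamp is larger and not turquoise, so it is the one meant. The strap's red end is at side (363,317), the green tray at side (435,430), and the brush lies in front of the clamp at side (467,345).

```bash
python3 - <<'E'
from h import *
z=np.load("side.npz");p=z["p"];d=z["d"];P=pts("side",d)
cv2.imwrite("pics/crop1.png",cv2.resize(p[150:245,170:330,::-1],(800,475),interpolation=cv2.INTER_CUBIC))
def rep(n,p,P,m,lo,hi):
    m=m&(P[...,2]>lo)&(P[...,2]<hi)&(P[...,0]>.3)&(P[...,0]<1.1)&(abs(P[...,1])<.5)
    k,l,s,c=cv2.connectedComponentsWithStats(m.astype(np.uint8))
    for i in range(1,k):
        if s[i,4]>25:
            q=P[l==i];a=q[:,:2]-np.median(q[:,:2],0);w,V=np.linalg.eigh(np.cov(a.T));v=V[:,1]*np.sign(V[0,1])
            rect=cv2.minAreaRect(q[:,:2].astype(np.float32))
            print(n,s[i],"mean",q.mean(0).round(4),"pct",np.percentile(q,[2,98],axis=0).round(3).tolist(),"ang",np.arctan2(v[1],v[0]).round(3),np.round(rect[0],4),np.round(rect[1],4),round(rect[2],1))
for n in("side","scene"):
    z=np.load(n+".npz");p=z["p"];P=pts(n,z["d"]);H=cv2.cvtColor(p,cv2.COLOR_RGB2HSV);h,s,v=H[...,0],H[...,1],H[...,2]
    rep(n+" yellow",p,P,(h>20)&(h<32)&(s>150)&(v>110),-.01,.3)
    rep(n+" blue",p,P,(h>100)&(h<125)&(s>140)&(v>60),.05,.16)
    rep(n+" red",p,P,((h<6)|(h>174))&(s>170)&(v>90),-.01,.16)
    rep(n+" green",p,P,(h>60)&(h<82)&(s>90),-.01,.05)
    # plate
    rep(n+" plate",p,P,(s<60)&(v>90),.006,.018)
    rep(n+" tubetop",p,P,(s<60)&(v>80),.068,.085)
E
```

```text
side yellow [197 168  10   7  40] mean [ 0.7963 -0.1723  0.0113] pct [[0.78, -0.198, -0.0], [0.812, -0.151, 0.017]] ang 1.246 [ 0.8027 -0.178 ] [0.0433 0.0402] 49.9
side yellow [249 183  22  12 150] mean [0.5486 0.0568 0.1165] pct [[0.517, -0.126, 0.004], [0.584, 0.08, 0.127]] ang -1.304 [ 0.556  -0.0252] [0.066  0.2185] 4.7
side yellow [ 98 253  19  42 278] mean [0.8723 0.4833 0.126 ] pct [[0.864, 0.465, 0.054], [0.889, 0.494, 0.172]] ang -0.968 [0.9304 0.3965] [0.0249 0.232 ] 32.0
side blue [237 170  13  12  80] mean [ 0.6196 -0.0355  0.0977] pct [[0.599, -0.059, 0.088], [0.634, 0.001, 0.103]] ang 1.386 [ 0.6229 -0.0287] [0.0657 0.0391] 67.4
side blue [229 192  11   5  42] mean [0.6273 0.076  0.0972] pct [[0.612, 0.061, 0.09], [0.644, 0.086, 0.101]] ang -0.349 [0.6292 0.0759] [0.0205 0.0406] 68.1
side blue [ 96 212  20  18 271] mean [0.9848 0.2479 0.0872] pct [[0.958, 0.237, 0.057], [1.013, 0.254, 0.111]] ang 0.038 [0.986 0.245] [0.0196 0.0584] 88.1
side red [286 177  24  16 319] mean [ 0.4352 -0.1303  0.0163] pct [[0.394, -0.174, 0.002], [0.476, -0.093, 0.022]] ang -1.431 [ 0.4354
[... 4852 characters left out ...]
.481 [ 0.5999 -0.3299] [0.1568 0.0054] 85.3
scene plate [208 285  23  13 142] mean [ 0.8323 -0.1251  0.0097] pct [[0.811, -0.15, 0.006], [0.852, -0.1, 0.014]] ang 0.968 [ 0.833  -0.1245] [0.0617 0.0198] 55.0
scene tubetop [230 189  13  11 104] mean [0.5703 0.0048 0.0737] pct [[0.553, -0.012, 0.068], [0.587, 0.022, 0.078]] ang -0.481 [0.5703 0.0059] [0.0357 0.0371] 1.8
scene tubetop [337 201  16  12  68] mean [0.7246 0.3021 0.0782] pct [[0.702, 0.289, 0.069], [0.736, 0.324, 0.085]] ang 0.801 [0.7211 0.3037] [0.0481 0.0229] 48.2
scene tubetop [234 210  24  49 568] mean [ 0.7161 -0.0093  0.0737] pct [[0.638, -0.03, 0.068], [0.789, 0.012, 0.079]] ang -0.097 [ 0.7088 -0.0083] [0.0388 0.1666] 84.2
```

View pics/crop1.png

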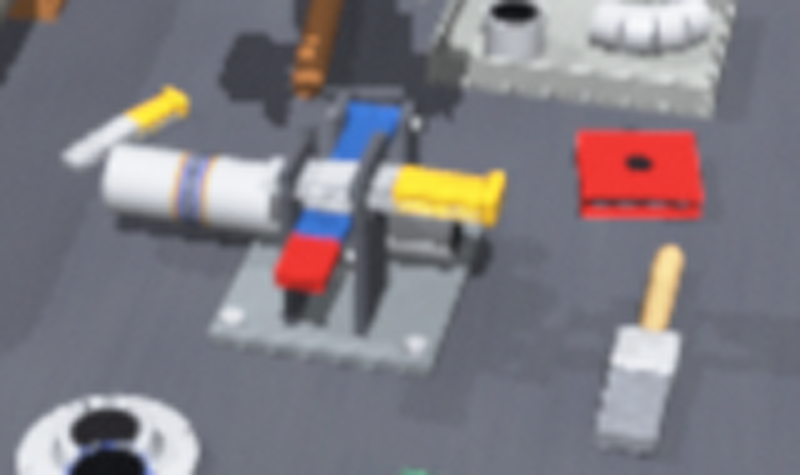

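The crop confirms the larger yellow-headed wedge is in the clamp, head toward the robot; the small yellow one lies behind the tube. Estimated yaw is -0.10, slot (0.627, 0.052) and head (0.5635, 0.058, 0.113). I'll move above the head and check with the wrist camera.

Call:
{"api": "apply_moves", "payload": {"commands": [[70,-0.127,0.122,0,0.368],[70,-0.127,0.122,0,0.368],[70,-0.127,0.122,0,0.368],[70,-0.127,0.122,0,0.368],[70,-0.127,0.122,0,0.368],[70,-0.127,0.122,0,0.368],[70,-0.127,0.122,0,0.368],[70,-0.127,0.122,0,0.368],[70,0,0,0,0],[70,0,0,0,0]], "newtons": 40}}

```text
clock: 1.35
position: [0.5643, 0.058, 0.2266]
ee_rot: [-0.162, -3.137, 0.0]
force: [-0.5, -0.4, -0.7]
width: 0.705
gripper_force: 0.0
```

```bash
cat >> h.py <<'E'
def wrist():
    s=observe();p,d=grab("wrist");c=imaging.camera_params("wrist");K=np.array(c["camera_matrix"]);T=np.array(c["tool_from_camera"])
    R=cv2.Rodrigues(np.array(s["ee_rot"]))[0]
    h,w=d.shape;u,v=np.meshgrid(np.arange(w),np.arange(h))
    x=(u-K[0,2])/K[0,0]*d;y=(v-K[1,2])/K[1,1]*d
    q=np.stack([x,-y,-d],-1)@T[:3,:3].T+T[:3,3]
    return s,p,d,q@R.T+np.array(s["position"])
def rect(q):
    c,wh,a=cv2.minAreaRect(q[:,:2].astype(np.float32));return np.round(c,4),np.round(wh,4),round(a,1)
def big(m):
    k,l,s,c=cv2.connectedComponentsWithStats(m.astype(np.uint8));return l==1+np.argmax(s[1:,4])
E
python3 - <<'E'
from h import *
s,p,d,P=wrist();print(s["position"],s["ee_rot"],s["joints"].round(2),s["force"])
cv2.imwrite("pics/w1.png",p[:,:,::-1])
H=cv2.cvtColor(p,cv2.COLOR_RGB2HSV);h,sa,v=H[...,0],H[...,1],H[...,2]
for n,m in(("yel",(h>20)&(h<32)&(sa>130)&(P[...,2]>.118)&(P[...,2]<.135)),("red",((h<6)|(h>174))&(sa>150)&(P[...,2]>.09)&(P[...,2]<.11)&(P[...,0]>.55)),("blue",(h>100)&(h<125)&(sa>120)&(P[...,2]>.09)&(P[...,2]<.11))):
    if m.sum()<20: print(n,0);continue
    q=P[big(m)];print(n,len(q),rect(q),np.percentile(q,[1,99],axis=0).round(4).tolist())
E
```

```text
[0.56425417 0.05798662 0.22656643] [-1.62451326e-01 -3.13721618e+00  3.35493790e-04] [ 0.04  0.37 -0.32  1.7   0.13  1.1   1.15] [-0.47175772 -0.39003326 -0.66589668]
yel 173 (array([0.5258, 0.0611]), array([0.0304, 0.0145]), 85.3) [[0.5176, 0.0462, 0.1214], [0.5313, 0.0765, 0.1272]]
red 409 (array([0.6318, 0.1144]), array([0.0379, 0.0316]), 84.0) [[0.6152, 0.0955, 0.0925], [0.6449, 0.1339, 0.0998]]
blue 1091 (array([ 0.6183, -0.0144]), array([0.0965, 0.0321]), 81.7) [[0.6011, -0.0598, 0.0907], [0.6375, 0.0305, 0.1021]]
```

View pics/w1.png

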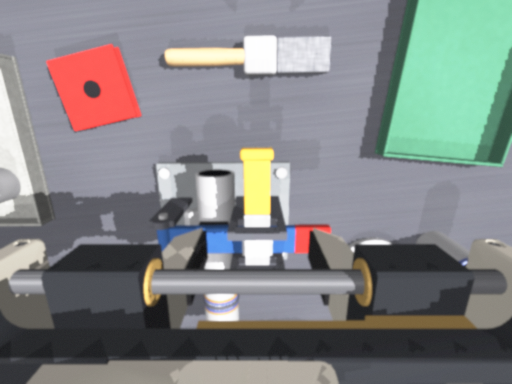

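Call:
{"api": "apply_moves", "payload": {"commands": [[70,0,-0.015,-0.6,0],[70,0,0,-0.6,0],[70,0,0,-0.6,0],[70,0,0,-0.41,0],[70,0,0,0,0],[70,0,0,0,0],[25,0,0,0,0],[25,0,0,0,0],[20,0,0,0,0],[20,0,0,0,0],[10,0,0,0,0],[10,0,0,0,0]], "newtons": 40}}

```text
clock: 2.9
position: [0.564, 0.0574, 0.0943]
ee_rot: [0.156, 3.138, -0.0]
force: [-0.6, -1.4, 3.3]
width: 0.28
gripper_force: 40.0
```

```bash
cat > swing.py <<'E'
import numpy as np,sys
# usage: r0(mm) th0 then pairs th:dr
r=float(sys.argv[1]);th=float(sys.argv[2]);psi=-0.1
f=lambda r,t:-r*np.array([np.cos(psi+t),np.sin(psi+t)])
for a in sys.argv[3:]:
    t,dr=map(float,a.split(":"));n=f(r+dr,t)-f(r,th)
    print(np.round([n[0]/60,n[1]/60,(t-th)/.5],3).tolist());r+=dr;th=t
print(r,th)
E
python3 swing.py 63 0 .05:0 .1:0 .033:.8 -.033:.8 -.1:.8 -.1:0; python3 swing.py 65.4 -.1 -.033:.8 .033:.8 .1:.8 .033:.8 -.033:.8 -.1:.8 -.033:.8 .033:.8 .1:.8 .033:.8 -.033:.8 -.1:.8
```

```text
[-0.004, -0.052, 0.1]
[-0.001, -0.052, 0.1]
[-0.011, 0.071, -0.134]
[-0.006, 0.072, -0.132]
[-0.001, 0.074, -0.134]
[0.0, 0.0, 0.0]
65.39999999999999 -0.1
[-0.025, -0.07, 0.134]
[-0.021, -0.072, 0.132]
[-0.016, -0.075, 0.134]
[-0.011, 0.077, -0.134]
[-0.006, 0.077, -0.132]
[-0.0, 0.079, -0.134]
[-0.026, -0.076, 0.134]
[-0.021, -0.077, 0.132]
[-0.016, -0.08, 0.134]
[-0.011, 0.082, -0.134]
[-0.005, 0.082, -0.132]
[0.001, 0.084, -0.134]
74.99999999999997 -0.1
```

Call:
{"api": "apply_moves", "payload": {"commands": [[10,-0.004,-0.052,0,0.1],[10,-0.001,-0.052,0,0.1],[10,-0.011,0.071,0,-0.134],[10,-0.006,0.072,0,-0.132],[10,-0.001,0.074,0,-0.134]]}}

```text
clock: 3.52
position: [0.5642, 0.0637, 0.0943]
ee_rot: [0.315, 3.123, -0.001]
force: [6.6, -2.3, -3.6]
width: 0.284
gripper_force: 40.1
```

```bash
cat > chk.py <<'E'
from h import *
# clamp drift check: red end + tube in both views vs start
s=observe();print("F",s["force"].round(1),"p",s["position"].round(4),"rot",s["ee_rot"].round(3))
for n in("scene","side"):
    z=np.load(n+".npz");a=z["p"];P0=pts(n,z["d"]);b,d=grab(n);P1=pts(n,d)
    for lab,f in(("red",lambda p,P:((lambda H:((H[...,0]<6)|(H[...,0]>174))&(H[...,1]>170)&(H[...,2]>90))(cv2.cvtColor(p,cv2.COLOR_RGB2HSV)))&(P[...,2]>.09)&(P[...,2]<.105)&(P[...,0]>.55)&(P[...,0]<.7)),
      ("yel",lambda p,P:((lambda H:(H[...,0]>20)&(H[...,0]<32)&(H[...,1]>150)&(H[...,2]>110))(cv2.cvtColor(p,cv2.COLOR_RGB2HSV)))&(P[...,2]>.09)&(P[...,2]<.135)&(P[...,0]<.7)&(P[...,0]>.3))):
        q0,q1=P0[f(a,P0)],P1[f(b,P1)]
        if len(q0)>5 and len(q1)>5: print(n,lab,len(q0),len(q1),"min0",np.percentile(q0,3,axis=0).round(4),"min1",np.percentile(q1,3,axis=0).round(4),"dmean",(q1.mean(0)-q0.mean(0)).round(4))
E
python3 chk.py
```

```text
F [ 6.6 -2.3 -3.6] p [0.5642 0.0637 0.0943] rot [ 3.150e-01  3.123e+00 -1.000e-03]
scene red 75 73 min0 [0.6222 0.1002 0.0949] min1 [0.6218 0.1002 0.0955] dmean [-0.0001 -0.0002 -0.    ]
side red 92 91 min0 [0.6155 0.0969 0.0916] min1 [0.6151 0.0963 0.0923] dmean [-0.     -0.0002  0.0001]
side yel 143 77 min0 [0.5175 0.0458 0.1126] min1 [0.5177 0.0545 0.1129] dmean [-0.0146  0.0108  0.0008]
```

Call:
{"api": "apply_moves", "payload": {"commands": [[10,-0.025,-0.07,0,0.134],[10,-0.021,-0.072,0,0.132],[10,-0.016,-0.075,0,0.134],[10,-0.011,0.077,0,-0.134],[10,-0.006,0.077,0,-0.132],[10,0,0.079,0,-0.134]]}}

```text
clock: 4.38
position: [0.5614, 0.0645, 0.0946]
ee_rot: [0.316, 3.12, 0.001]
force: [11.4, -4.3, -5.7]
width: 0.278
gripper_force: 40.1
```

```bash
python3 chk.py
```

```text
F [11.4 -4.3 -5.7] p [0.5614 0.0645 0.0946] rot [3.16e-01 3.12e+00 1.00e-03]
scene red 75 72 min0 [0.6222 0.1002 0.0949] min1 [0.6221 0.1008 0.0952] dmean [ 0.0004 -0.0002 -0.    ]
side red 92 93 min0 [0.6155 0.0969 0.0916] min1 [0.6147 0.0954 0.093 ] dmean [-0.0001  0.0002  0.0004]
side yel 143 88 min0 [0.5175 0.0458 0.1126] min1 [0.5148 0.0558 0.1097] dmean [-0.0166  0.012  -0.0006]
```

```bash
python3 swing.py 67 -.11 -.033:.5 .04:.6 .11:.6 .04:.5 -.04:.6 -.11:.6 -.04:.5 .04:.6 .11:.6 .04:.5 -.04:.6 -.11:.6
```

```text
[-0.023, -0.084, 0.154]
[-0.018, -0.081, 0.146]
[-0.012, -0.08, 0.14]
[-0.006, 0.081, -0.14]
[-0.001, 0.093, -0.16]
[0.004, 0.082, -0.14]
[-0.023, -0.08, 0.14]
[-0.019, -0.093, 0.16]
[-0.012, -0.083, 0.14]
[-0.006, 0.085, -0.14]
[-0.0, 0.098, -0.16]
[0.005, 0.086, -0.14]
73.79999999999995 -0.11
```

Call:
{"api": "apply_moves", "payload": {"commands": [[10,-0.023,-0.082,0,0.154],[10,-0.018,-0.081,0,0.146],[10,-0.012,-0.08,0,0.14],[10,-0.006,0.081,0,-0.14],[10,-0.001,0.093,0,-0.16],[10,0.004,0.082,0,-0.14]]}}

```text
clock: 5.22
position: [0.5578, 0.0659, 0.0949]
ee_rot: [0.315, 3.12, 0.001]
force: [10.2, -1.6, -2.8]
width: 0.276
gripper_force: 40.1
```

```bash
python3 chk.py
```

```text
F [10.2 -1.6 -2.8] p [0.5578 0.0659 0.0949] rot [3.15e-01 3.12e+00 1.00e-03]
scene red 75 73 min0 [0.6222 0.1002 0.0949] min1 [0.6209 0.101  0.0953] dmean [ 0.0001 -0.0001 -0.0002]
side red 92 96 min0 [0.6155 0.0969 0.0916] min1 [0.6151 0.0971 0.0916] dmean [ 0.0001  0.0004 -0.0001]
side yel 143 85 min0 [0.5175 0.0458 0.1126] min1 [0.5116 0.059  0.1107] dmean [-0.0204  0.0145  0.0002]
```

```bash
python3 swing.py 70 -.11 -.04:.7 .04:.8 .11:.7 .04:.7 -.04:.8 -.11:.7 -.04:.7 .04:.8 .11:.7 .04:.7 -.04:.8 -.11:.7
```

```text
[-0.026, -0.079, 0.14]
[-0.023, -0.093, 0.16]
[-0.014, -0.083, 0.14]
[-0.01, 0.085, -0.14]
[-0.004, 0.099, -0.16]
[0.004, 0.087, -0.14]
[-0.027, -0.084, 0.14]
[-0.023, -0.099, 0.16]
[-0.014, -0.089, 0.14]
[-0.009, 0.09, -0.14]
[-0.003, 0.104, -0.16]
[0.004, 0.092, -0.14]
78.80000000000001 -0.11
```

Call:
{"api": "apply_moves", "payload": {"commands": [[10,-0.026,-0.079,0,0.14],[10,-0.023,-0.093,0,0.16],[10,-0.014,-0.083,0,0.14],[10,-0.01,0.085,0,-0.14],[10,-0.004,0.099,0,-0.16],[10,0.004,0.087,0,-0.14],[10,-0.027,-0.084,0,0.14],[10,-0.023,-0.099,0,0.16],[10,-0.014,-0.089,0,0.14],[10,-0.009,0.09,0,-0.14],[10,-0.003,0.104,0,-0.16],[10,0.004,0.092,0,-0.14]]}}

```text
clock: 6.82
position: [0.5494, 0.0685, 0.0954]
ee_rot: [0.315, 3.119, 0.003]
force: [7.9, 0.2, 1.6]
width: 0.28
gripper_force: 40.0
```

```bash
python3 chk.py;python3 swing.py 78 -.11 -.04:.7 .04:.8 .11:.7 .04:.7 -.04:.8 -.11:.7 -.04:.7 .04:.8 .11:.7 .04:.7 -.04:.8 -.11:.7
```

```text
F [7.9 0.2 1.6] p [0.5494 0.0685 0.0954] rot [3.150e-01 3.119e+00 3.000e-03]
scene red 75 71 min0 [0.6222 0.1002 0.0949] min1 [0.6222 0.0999 0.0954] dmean [ 0.0004 -0.0001  0.    ]
side red 92 94 min0 [0.6155 0.0969 0.0916] min1 [0.6154 0.0968 0.091 ] dmean [0.     0.0001 0.0001]
side yel 143 82 min0 [0.5175 0.0458 0.1126] min1 [0.5025 0.0625 0.1125] dmean [-0.0294  0.0169  0.0008]
[-0.027, -0.088, 0.14]
[-0.024, -0.104, 0.16]
[-0.014, -0.093, 0.14]
[-0.009, 0.094, -0.14]
[-0.002, 0.109, -0.16]
[0.005, 0.096, -0.14]
[-0.028, -0.093, 0.14]
[-0.024, -0.109, 0.16]
[-0.014, -0.098, 0.14]
[-0.009, 0.099, -0.14]
[-0.002, 0.115, -0.16]
[0.006, 0.101, -0.14]
86.80000000000001 -0.11
```

Call:
{"api": "apply_moves", "payload": {"commands": [[10,-0.027,-0.088,0,0.14],[10,-0.024,-0.104,0,0.16],[10,-0.014,-0.093,0,0.14],[10,-0.009,0.094,0,-0.14],[10,-0.002,0.109,0,-0.16],[10,0.005,0.096,0,-0.14],[10,-0.028,-0.093,0,0.14],[10,-0.024,-0.109,0,0.16],[10,-0.014,-0.098,0,0.14],[10,-0.009,0.099,0,-0.14],[10,-0.002,0.115,0,-0.16],[10,0.006,0.101,0,-0.14]]}}

```text
clock: 8.43
position: [0.539, 0.0699, 0.0949]
ee_rot: [0.316, 3.122, 0.001]
force: [1.1, -2.0, 1.5]
width: 0.282
gripper_force: 40.0
```

```bash
python3 chk.py;python3 swing.py 87 -.11 -.04:.7 .04:.8 .11:.7 .04:.7 -.04:.8 -.11:.7 -.04:.7 .04:.8 .11:.7 .073:.7 .033:.7 0:.7
```

```text
F [ 1.1 -2.   1.5] p [0.539  0.0699 0.0949] rot [3.160e-01 3.122e+00 1.000e-03]
scene red 75 75 min0 [0.6222 0.1002 0.0949] min1 [0.6223 0.1005 0.0955] dmean [ 0.0002  0.0002 -0.0003]
side red 92 94 min0 [0.6155 0.0969 0.0916] min1 [0.6154 0.0964 0.0914] dmean [ 0.0003  0.0002 -0.0002]
side yel 143 75 min0 [0.5175 0.0458 0.1126] min1 [0.4919 0.0663 0.1117] dmean [-0.0406  0.0187  0.0007]
[-0.029, -0.098, 0.14]
[-0.025, -0.116, 0.16]
[-0.014, -0.103, 0.14]
[-0.009, 0.105, -0.14]
[-0.001, 0.121, -0.16]
[0.007, 0.107, -0.14]
[-0.03, -0.103, 0.14]
[-0.026, -0.121, 0.16]
[-0.014, -0.108, 0.14]
[-0.011, 0.058, -0.074]
[-0.009, 0.064, -0.08]
[-0.007, 0.053, -0.066]
95.70000000000002 0.0
```

Call:
{"api": "apply_moves", "payload": {"commands": [[10,-0.029,-0.098,0,0.14],[10,-0.025,-0.116,0,0.16],[10,-0.014,-0.103,0,0.14],[10,-0.009,0.105,0,-0.14],[10,-0.001,0.121,0,-0.16],[10,0.007,0.107,0,-0.14],[10,-0.03,-0.103,0,0.14],[10,-0.026,-0.121,0,0.16],[10,-0.014,-0.108,0,0.14],[10,-0.011,0.058,0,-0.074],[10,-0.009,0.064,0,-0.08],[10,-0.007,0.053,0,-0.066]]}}

```text
clock: 10.02
position: [0.5279, 0.061, 0.0943]
ee_rot: [0.14, 3.137, 0.0]
force: [1.2, -1.6, 1.4]
width: 0.281
gripper_force: 40.0
```

```bash
python3 chk.py
```

```text
F [ 1.2 -1.6  1.4] p [0.5279 0.061  0.0943] rot [0.14  3.137 0.   ]
scene red 75 75 min0 [0.6222 0.1002 0.0949] min1 [0.6233 0.0997 0.0959] dmean [ 0.0004 -0.0006  0.0005]
side red 92 91 min0 [0.6155 0.0969 0.0916] min1 [0.6152 0.0984 0.0924] dmean [0.0002 0.0001 0.0003]
side yel 143 50 min0 [0.5175 0.0458 0.1126] min1 [0.4805 0.0567 0.1097] dmean [-0.0582  0.0074  0.0001]
```

Call:
{"api": "apply_moves", "payload": {"commands": [[10,-0.05,0.005,0,0],[10,-0.05,0.005,0,0],[10,-0.08,0.008,0,0],[10,-0.08,0.008,0,0]]}}

```text
clock: 10.62
position: [0.5111, 0.0628, 0.0941]
ee_rot: [-0.139, -3.138, 0.0]
force: [2.1, -0.7, 1.1]
width: 0.279
gripper_force: 40.0
```

Call:
{"api": "apply_moves", "payload": {"commands": [[10,-0.1,0.01,0,0],[10,-0.1,0.01,0,0],[10,-0.12,0.012,0,0],[10,-0.12,0.012,0,0],[10,-0.15,0.015,0,0],[10,-0.15,0.015,0,0],[10,-0.15,0.015,0,0],[10,-0.15,0.015,0,0],[10,0,0,0,0],[10,0,0,0,0]]}}

```text
clock: 11.88
position: [0.4497, 0.0691, 0.0943]
ee_rot: [0.14, 3.138, 0.0]
force: [0.6, 0.2, -3.4]
width: 0.279
gripper_force: 40.0
```

```bash
python3 chk.py; python3 - <<'E'
from h import *
for n in("side","scene"):
    z=np.load(n+".npz");p=z["p"];P=pts(n,z["d"]);H=cv2.cvtColor(p,cv2.COLOR_RGB2HSV);h,s=H[...,0],H[...,1]
    m=(h>60)&(h<82)&(s>90)&(abs(P[...,0]-.46)<.2)&(abs(P[...,1]-.31)<.2)
    for lo,hi in((-.01,.012),(.022,.035)):
        q=P[m&(P[...,2]>lo)&(P[...,2]<hi)]; print(n,lo,len(q),rect(q) if len(q)>5 else 0)
p,d=grab("side");cv2.imwrite("pics/s2.png",cv2.resize(p[120:330,150:400,::-1],(714,600)))
E
```

```text
F [ 0.6  0.2 -3.4] p [0.4497 0.0691 0.0943] rot [0.14  3.138 0.   ]
scene red 75 75 min0 [0.6222 0.1002 0.0949] min1 [0.6222 0.1004 0.0947] dmean [ 0.0001 -0.0002 -0.0002]
side red 92 93 min0 [0.6155 0.0969 0.0916] min1 [0.6148 0.0975 0.0914] dmean [-0.0001  0.0002  0.0003]
side yel 143 44 min0 [0.5175 0.0458 0.1126] min1 [0.403  0.0623 0.11  ] dmean [-0.1371  0.0153  0.0004]
side -0.01 2843 (array([0.4673, 0.3117]), array([0.1852, 0.2296]), 78.7)
side 0.022 491 (array([0.4616, 0.3232]), array([0.166 , 0.2202]), 79.2)
scene -0.01 0 0
scene 0.022 0 0
```

View pics/s2.png

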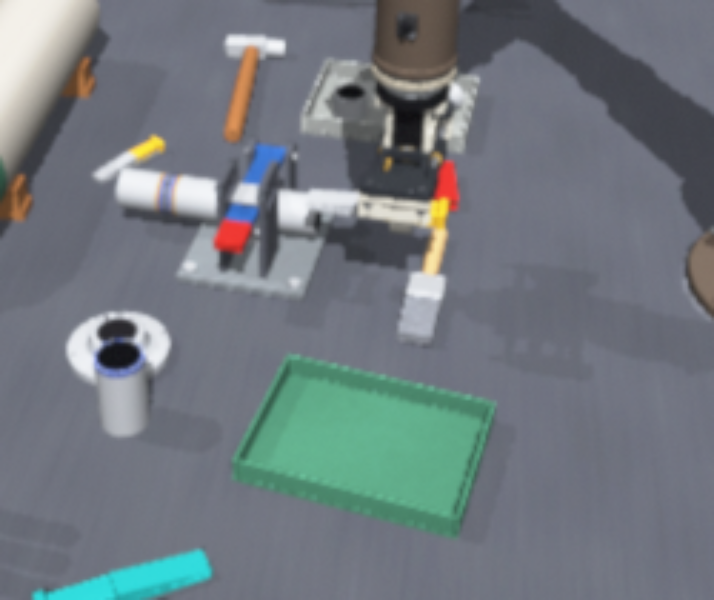

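Call:
{"api": "apply_moves", "payload": {"commands": [[10,-0.1,0.2,0.2,0],[10,-0.05,0.6,0.1,0],[10,-0.05,0.6,0,-0.05],[10,-0.05,0.6,0,-0.05],[10,-0.05,0.6,0,-0.05],[10,-0.03,0.6,0,-0.05],[10,0,0.6,0,0],[10,0,0.43,0,0],[10,0,0.1,-0.4,0],[10,0,0,-0.4,0],[10,0,0,0,0],[10,0,0,0,0]]}}

```text
clock: 13.52
position: [0.4295, 0.3295, 0.0653]
ee_rot: [0.296, 3.127, 0.001]
force: [-1.1, 0.4, -2.9]
width: 0.284
gripper_force: 40.0
```

```bash
python3 - <<'E'
from h import *
s,p,d,P=wrist();print(s["position"],s["force"])
H=cv2.cvtColor(p,cv2.COLOR_RGB2HSV);h,sa=H[...,0],H[...,1]
m=(h>60)&(h<85)&(sa>80)&(P[...,2]<.035);q=P[m];print(rect(q),np.percentile(q,[1,99],axis=0).round(3).tolist())
n="side";p2,d2=grab(n);P=pts(n,d2)
m=(p2.min(2)>0)&(abs(P[...,0]-.46)<.13)&(abs(P[...,1]-.325)<.05)&(P[...,2]>.03)&(P[...,2]<.13)
cv2.imwrite("pics/s3.png",np.hstack([p[:,:,::-1][::1,::1][:,:400],cv2.resize(p2[170:330,200:370,::-1],(400,384))]))
E
```

```text
[0.42954119 0.32954515 0.06525773] [-1.05356049  0.36496839 -2.88388383]
(array([0.4487, 0.3254]), array([0.1593, 0.1874]), 79.1) [[0.348, 0.252, 0.003], [0.521, 0.416, 0.029]]
```

View pics/s3.png

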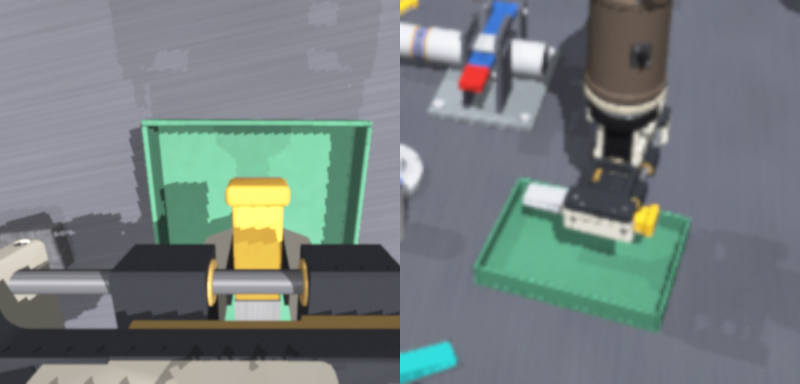

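The wedge hangs level, aligned and centred over the green tray. I'll lower it, release gently and retreat.

Call:
{"api": "apply_moves", "payload": {"commands": [[10,0,0,-0.4,0],[10,0,0,-0.4,0],[10,0,0,-0.17,0],[10,0,0,0,0],[10,0,0,0,0],[55,0,0,0,0],[55,0,0,0,0],[55,0,0,0,0],[55,0,0,0,0],[55,0,0,0,0]], "newtons": 30}}

```text
clock: 14.88
position: [0.4295, 0.3288, 0.0059]
ee_rot: [-0.296, -3.128, -0.0]
force: [-0.2, 0.3, 0.2]
width: 0.55
gripper_force: 0.0
```

Call:
{"api": "apply_moves", "payload": {"commands": [[55,0,0,0.3,0],[55,0,0,0.8,0],[55,0,0,0.8,0],[55,0,0,0.8,0],[55,0,0,0.3,0]]}}

```text
clock: 15.5
position: [0.4303, 0.3298, 0.189]
ee_rot: [0.296, 3.125, 0.005]
force: [-1.0, 0.3, 0.9]
width: 0.552
gripper_force: 0.0
```

```bash
python3 - <<'E'
from h import *
s,p,d,P=wrist();print(s["position"],s["ee_rot"],s["joints"].round(2),s["force"])
H=cv2.cvtColor(p,cv2.COLOR_RGB2HSV);h,sa=H[...,0],H[...,1]
m=(h>20)&(h<32)&(sa>130);q=P[m];print(rect(q),np.percentile(q,[2,50,98],axis=0).round(4).tolist())
cv2.imwrite("pics/w4.png",p[:,:,::-1])
E
python3 chk.py
```

```text
[0.43032029 0.32977873 0.18903521] [0.29608474 3.12455225 0.00483355] [-0.47  0.37 -0.37  1.81  0.16  1.    0.48] [-0.96707241  0.26342422  0.8741367 ]
(array([0.3996, 0.3269]), array([0.0345, 0.1007]), 55.7) [[0.3837, 0.3131, 0.0039], [0.3958, 0.3262, 0.0225], [0.4457, 0.3499, 0.0273]]
F [0.8 0.1 1.5] p [0.4307 0.3301 0.1901] rot [0.296 3.124 0.006]
scene red 75 76 min0 [0.6222 0.1002 0.0949] min1 [0.6237 0.0998 0.0947] dmean [ 0.0003 -0.     -0.0003]
side red 92 94 min0 [0.6155 0.0969 0.0916] min1 [0.6147 0.0967 0.0912] dmean [-0.      0.0002  0.    ]
```

View pics/w4.png

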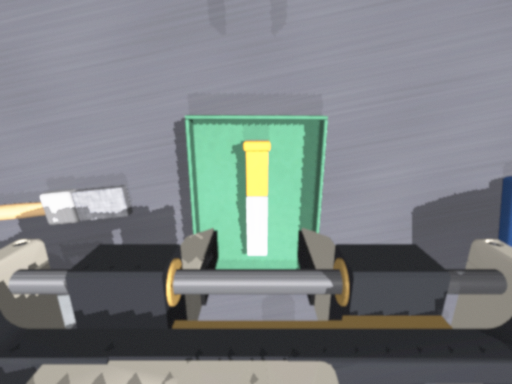

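The wedge lies flat in the green tray (wrist pixels (257,200)) and the clamp has not moved. Next is the strap end at about (0.632, 0.115).

Call:
{"api": "apply_moves", "payload": {"commands": [[70,0.373,-0.398,0.1,-0.33],[70,0.373,-0.398,0,-0.33],[70,0.373,-0.398,0,-0.33],[70,0.373,-0.398,0,-0.33],[70,0.373,-0.398,0,-0.33],[70,0.373,-0.398,0,-0.33],[70,0.373,-0.398,0,-0.33],[70,0.373,-0.398,0,-0.33],[70,0.373,-0.398,0,-0.33],[70,0,0,0,0],[70,0,0,0,0]], "newtons": 15}}

```text
clock: 17.02
position: [0.6298, 0.1145, 0.1904]
ee_rot: [-2.33, -2.106, 0.003]
force: [-0.5, 0.6, -0.2]
width: 0.695
gripper_force: 0.0
```

```bash
python3 - <<'E'
from h import *
s,p,d,P=wrist();print(s["position"],s["ee_rot"],s["joints"].round(2),s["force"])
H=cv2.cvtColor(p,cv2.COLOR_RGB2HSV);h,sa=H[...,0],H[...,1]
m=((h<6)|(h>174))&(sa>150)&(P[...,2]>.08)&(P[...,2]<.11)&(P[...,0]>.55)&(P[...,0]<.72);print(m.sum())
if m.sum()>20: q=P[big(m)];print(rect(q),np.percentile(q,[1,99],axis=0).round(4).tolist())
E
```

```text
[0.62981714 0.11452317 0.19037404] [-2.32952198 -2.10563882  0.00329091] [-0.29  0.49  0.05  1.58 -0.03  1.08 -0.34] [-0.49625653  0.55167931 -0.19429581]
1321
(array([0.6324, 0.1149]), array([0.0408, 0.0314]), 85.1) [[0.6165, 0.0958, 0.093], [0.6486, 0.1355, 0.1002]]
```

Call:
{"api": "apply_moves", "payload": {"commands": [[70,0.04,0,-0.5,0],[70,0,0,-0.5,0],[70,0,0,-0.5,0],[70,0,0,-0.45,0],[70,0,0,0,0],[40,0,0,0,0],[30,0,0,0,0],[25,0,0,0,0],[25,0,0,0,0],[25,0,0,0,0]], "newtons": 15}}

```text
clock: 18.32
position: [0.6323, 0.1142, 0.0754]
ee_rot: [-2.332, -2.104, 0.002]
force: [-5.4, 0.1, 6.2]
width: 0.346
gripper_force: 15.0
```

```bash
python3 - <<'E'
import numpy as np
# arc rows: grip path clamp y,z; y axis world (0.0998,0.995)
ph=np.concatenate([[0],.05*np.arange(1,3),np.linspace(.2,1.8,17)])
g=np.stack([-55+170*np.cos(ph),92+170*np.sin(ph)],1);d=np.diff(g,axis=0)/60
for a,(y,z) in zip(ph[1:],d): print(round(a,2),np.round([y*.0998,y*.995,z],3).tolist())
E
```

```text
0.05 [-0.0, -0.004, 0.142]
0.1 [-0.001, -0.011, 0.141]
0.2 [-0.004, -0.042, 0.28]
0.3 [-0.007, -0.07, 0.274]
0.4 [-0.01, -0.097, 0.266]
0.5 [-0.012, -0.123, 0.255]
0.6 [-0.015, -0.147, 0.241]
0.7 [-0.017, -0.171, 0.225]
0.8 [-0.019, -0.192, 0.207]
0.9 [-0.021, -0.212, 0.187]
1.0 [-0.023, -0.229, 0.165]
1.1 [-0.025, -0.244, 0.141]
1.2 [-0.026, -0.257, 0.116]
1.3 [-0.027, -0.267, 0.089]
1.4 [-0.028, -0.275, 0.062]
1.5 [-0.028, -0.28, 0.034]
1.6 [-0.028, -0.282, 0.006]
1.7 [-0.028, -0.281, -0.022]
1.8 [-0.028, -0.277, -0.05]
```

Call:
{"api": "apply_moves", "payload": {"commands": [[25,0,-0.004,0.142,0],[25,-0.001,-0.011,0.141,0],[25,-0.004,-0.042,0.28,0],[25,-0.007,-0.07,0.274,0],[25,-0.01,-0.097,0.266,0]]}}

```text
clock: 18.95
position: [0.6309, 0.1003, 0.1423]
ee_rot: [-2.332, -2.104, 0.002]
force: [-4.1, 0.3, -4.5]
width: 0.349
gripper_force: 15.0
```

```bash
python3 - <<'E'
from h import *
p,d=grab("side");cv2.imwrite("pics/s5.png",cv2.resize(p[100:250,160:340,::-1],(720,600)))
print(observe()["force"])
E
```

```text
[-10.52145305  -0.04798105  -0.92752931]
```

View pics/s5.png

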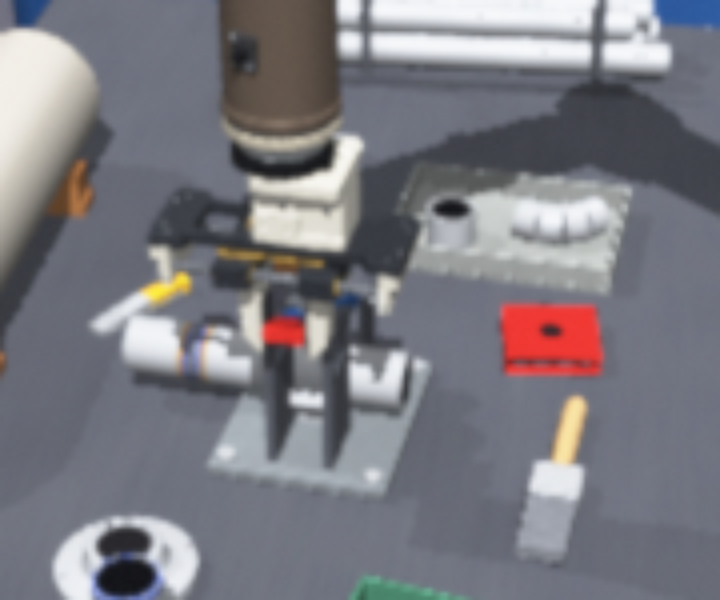

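The strap is lifting in the fingers. There is about -10 N of side force in x, so I'll add about 2 mm in -x and continue.

Call:
{"api": "apply_moves", "payload": {"commands": [[25,-0.022,-0.123,0.255,0],[25,-0.025,-0.147,0.241,0],[25,-0.022,-0.171,0.225,0],[25,-0.022,-0.192,0.207,0],[25,-0.021,-0.212,0.187,0],[25,-0.023,-0.229,0.165,0]]}}

```text
clock: 19.75
position: [0.6247, 0.0353, 0.2192]
ee_rot: [2.332, 2.103, 0.003]
force: [6.4, 1.6, -2.4]
width: 0.345
gripper_force: 15.0
```

Call:
{"api": "apply_moves", "payload": {"commands": [[25,-0.025,-0.244,0.141,0],[25,-0.026,-0.257,0.116,0],[25,-0.027,-0.267,0.089,0],[25,-0.028,-0.275,0.062,0]]}}

```text
clock: 20.25
position: [0.6183, -0.0276, 0.2436]
ee_rot: [2.332, 2.103, 0.003]
force: [6.3, 2.0, -1.9]
width: 0.352
gripper_force: 15.0
```

```bash
python3 chk.py | head -1; python3 - <<'E'
from h import *
for n in("side","scene"):
    p,d=grab(n);P=pts(n,d);H=cv2.cvtColor(p,cv2.COLOR_RGB2HSV);h,sa=H[...,0],H[...,1]
    for l,m in(("blue",(h>100)&(h<125)&(sa>140)&(P[...,2]>.08)),("red",((h<6)|(h>174))&(sa>150)&(P[...,2]>.15))):
        q=P[m&(abs(P[...,0]-.62)<.06)&(abs(P[...,1])<.2)];print(n,l,len(q),np.percentile(q,[5,50,95],axis=0).round(3).tolist() if len(q)>4 else 0)
E
```

```text
F [ 6.3  2.  -1.9] p [ 0.6183 -0.0276  0.2436] rot [2.332 2.103 0.003]
side blue 235 [[0.601, -0.049, 0.095], [0.615, -0.032, 0.186], [0.629, -0.022, 0.234]]
side red 104 [[0.606, -0.025, 0.246], [0.619, -0.017, 0.266], [0.632, -0.012, 0.281]]
scene blue 17 [[0.6, -0.058, 0.098], [0.632, -0.048, 0.157], [0.635, -0.035, 0.209]]
scene red 0 0
```

Strap at about 1.4 rad, following well. I'll swing it over to about 1.8 and release.

Call:
{"api": "apply_moves", "payload": {"commands": [[25,-0.026,-0.28,0.034,0],[25,-0.026,-0.282,0.006,0],[25,-0.028,-0.281,-0.022,0],[25,-0.028,-0.277,-0.05,0],[25,0,0,0,0],[25,0,0,0,0],[70,0,0,0,0],[70,0,0,0,0],[70,0,0,0,0],[70,0,0,0,0]]}}

```text
clock: 21.7
position: [0.6108, -0.0936, 0.2402]
ee_rot: [-2.332, -2.104, 0.001]
force: [-0.1, -0.2, 0.3]
width: 0.689
gripper_force: 0.0
```

Call:
{"api": "apply_moves", "payload": {"commands": [[70,0,0,0.3,0],[70,0,0,0.5,0],[70,0,0,0.5,0],[70,-0.2,0.3,0.5,0],[70,-0.3,0.4,0,0],[70,-0.3,0.4,0,0],[70,0,0,0,0],[70,0,0,0,0],[70,0,0,0,0],[70,0,0,0,0]]}}

```text
clock: 22.95
position: [0.5633, -0.0285, 0.3482]
ee_rot: [-2.334, -2.103, 0.001]
force: [-0.6, 0.2, 0.2]
width: 0.7
gripper_force: 0.0
```

```bash
python3 - <<'E'
from h import *
print(observe()["position"],observe()["force"])
for n in("side","scene"):
    p,d=grab(n);P=pts(n,d);H=cv2.cvtColor(p,cv2.COLOR_RGB2HSV);h,sa=H[...,0],H[...,1]
    for l,m in(("blue",(h>100)&(h<125)&(sa>140)&(P[...,2]>.08)),("red",((h<6)|(h>174))&(sa>150)&(P[...,2]>.15))):
        q=P[m&(abs(P[...,0]-.62)<.08)&(abs(P[...,1])<.2)];print(n,l,len(q),np.percentile(q,[5,50,95],axis=0).round(3).tolist() if len(q)>4 else 0)
    Z=np.load(n+".npz");P0=pts(n,Z["d"]);
    f=lambda p,P:P[(cv2.cvtColor(p,cv2.COLOR_RGB2HSV)[...,1]<60)&(p.max(2)>90)&(P[...,2]>.007)&(P[...,2]<.017)&(abs(P[...,0]-.62)<.1)&(abs(P[...,1])<.11)]
    print(n,"plate",rect(f(Z["p"],P0)),rect(f(p,P)))
    f=lambda p,P:P[(cv2.cvtColor(p,cv2.COLOR_RGB2HSV)[...,1]<60)&(p.max(2)>80)&(P[...,2]>.068)&(P[...,2]<.08)&(abs(P[...,0]-.74)<.05)&(abs(P[...,1])<.05)]
    print(n,"tube",rect(f(Z["p"],P0)),rect(f(p,P)))
p,d=grab("side");cv2.imwrite("pics/s6.png",cv2.resize(p[60:330,130:430,::-1],(660,594)))
E
```

```text
[ 0.56326291 -0.02848438  0.34819358] [-0.55650329  0.21758735  0.24613393]
side blue 321 [[0.597, -0.096, 0.096], [0.611, -0.077, 0.179], [0.626, -0.047, 0.23]]
side red 112 [[0.593, -0.112, 0.241], [0.607, -0.104, 0.257], [0.622, -0.097, 0.273]]
side plate (array([0.6205, 0.0218]), array([0.1626, 0.1509]), 85.2) (array([0.6179, 0.0071]), array([0.1936, 0.1507]), 84.3)
side tube (array([ 0.7377, -0.0101]), array([0.0419, 0.0983]), 82.2) (array([ 0.7379, -0.0093]), array([0.0427, 0.0973]), 87.5)
scene blue 78 [[0.61, -0.095, 0.1], [0.624, -0.084, 0.193], [0.631, -0.05, 0.224]]
scene red 111 [[0.6, -0.119, 0.243], [0.622, -0.111, 0.266], [0.628, -0.101, 0.274]]
scene plate (array([0.6239, 0.0055]), array([0.1848, 0.1507]), 84.4) (array([0.624 , 0.0057]), array([0.1852, 0.1503]), 83.8)
scene tube (array([ 0.7405, -0.0115]), array([0.0388, 0.1013]), 84.2) (array([ 0.7392, -0.0111]), array([0.0388, 0.1019]), 85.2)
```

View pics/s6.png

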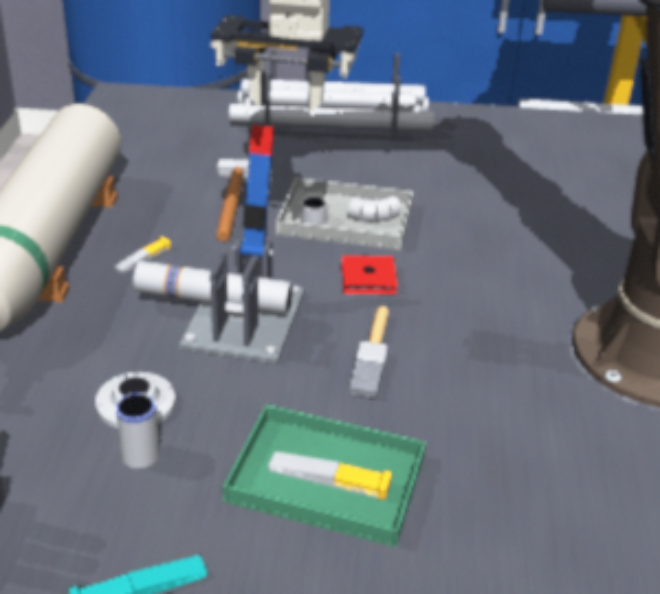

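The strap leans open (about 1.87 rad), the wedge is flat in the green tray, the clamp is unmoved and the gripper is clear.

```bash
python3 -c "
from cell import arm;print(arm.sign_off())"
```

```text
the job is handed in; nothing more can be done
None
```

I worked the wedge loose and laid it flat in the green tray, swung the strap open onto its stop (about 1.87 rad), and saw no measurable clamp movement; I handed the job in at about 23 s, and sign-off returned no verdict.

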